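# Copy a frame corner with the bevel gauge

### The arm

A 6-joint arm with a two-finger parallel gripper is mounted at the origin on the work surface; the furniture and walls round the work are solid. World frame = base frame: x ahead of the robot, y to its left, z up, the work surface at z = 0. Lengths are in mm, angles in rad, forces in N, time in s.
With the tool pointing down it reaches from about 325 to 775 mm from the base axis. Payload 5.5 kg.
Tool frame: the origin (TCP) lies at the very end of the fingers, on their centre line; the grasp point (between the pads) lies 19 mm behind it; z points along the fingers, y is the direction in which the jaws open and shut (so a half turn about z gives the same grasp; the last joint's range is limited). The gripper opens to 85 mm and grips with 20 to 120 N. Pads are 22 mm wide; open, the fingers measure 114 mm over their backs; the gripper's body (76 mm by 85 mm) begins 54 mm behind the grasp point. The pads swing forward as they close: fully open they stand 13 mm farther back than shut.
Start: joints at [1.158, 0.091, 1.231, -0, 1.82, -0.057], TCP at [209.009, 562.434, 231.275] pointing down, gripper open.
Joint ranges: [-2.87, 2.87], [-0.86, 2.18], [0.17, 2.46], [-1.51, 4.65], [0.06, 2.69], [-2.65, 2.65]. Speed limits (rad/s): [2.57, 2.57, 3.01, 3.14, 3.14, 3.14].

### API

Orientations are given as a 3x3 rotation matrix whose columns are the frame's x, y, z axes.
In Python, from plant import env gives the robot as it stands. The module is installed in compiled form; this text tells all that it offers.
- The arm moves only by the tool arm_command, never from a script. Its argument "deltas" is a list of rows, each a list of 2 entries, a list of its own where there are three numbers: the shift along the tool's x, y, z in m, then the turn, a rotation vector about the tool's x, y, z in rad. A call has 1 to 10 rows; each row is the pose to reach, as a shift and turn from the pose commanded when the call began, along the tool's axes at that moment; what a row does not reach only later rows make up. A row lasts 1/12 s, in which the tool goes at most 41.7 mm and 7.16 degrees, less where a joint would pass 70% of its speed; a pose out of reach is approached as far as the arm can. A call with a gripper value outside its range is refused whole. "claw" is the opening, from -1 (shut) to 1 (fully open), so that 0 is half open, set as the call begins (left out, the last holds). The fingers move at their own pace and stop on an object; "newtons" is the grip in N (left out, the last holds). Time passes only in rows, so rows that repeat a pose let the fingers close. It gives the time, the measured TCP pose, the force and the opening at its end, in the units of the state.
- env.sense(): the state, without advancing time (a new reading comes with each control period).
- env.read_camera(name): name is "side" or "top" or "wrist"; returns the picture (400x640x3 uint8, red, green, blue); there is no depth.
- env.camera_info(name): a dict with "fx", "fy", "cx", "cy" (pixels), "dist" ([k1, k2, p1, p2, k3] as OpenCV has them; the pictures are not rectified), "rvec" (rotation vector, rad) and "tvec" (3), from world to camera coordinates, as OpenCV has them; the wrist camera has in their place "T_tool_cam" (4x4, takes a point from camera to tool coordinates, whose origin is the TCP and whose axes are the flange's). Camera axes: x right, y down, z forward; pixel columns grow to the right and rows downward; lengths in mm; the calibration is good to about 2 mm. A picture is of the moment at which its call begins: read the wrist's pose just before it. camera_info takes no time and is no camera call.
- env.job_done(): hands the job in, once; it reports no verdict.
The state is a dict: "t": time; "joint_pos": joint angles; "joint_vel": joint speeds; "joint_efforts": joint torques, N m; "tcp_pos": TCP position; "orientation": TCP orientation; "force": force on the tool from outside, world axes, zero at the start; "moment": the same for the moment, N m; "finger_gap": finger opening in mm.
Only numpy, scipy, OpenCV 4.12 (cv2) and the standard library are available. Lean on these libraries where they do the work, as an engineer would, in place of code of your own. Each camera call takes 0.05 s, during which the arm holds its last target.

### The job

Set the bevel gauge to the wooden corner seated against its stock: swing the steel blade by its knob until it lies flat along that corner's slanted rail. Then transfer the angle to the long bar: stand it on the table, as it stands now, close against the free side of the blade, parallel to it and beside the middle of the blade, leaving the blade as set and both wooden corners where they are.

Things in the scene. Friction and masses are not known exactly. Their poses are not given: they have to be found in the camera images.
- blade_knob (a point): wooden knob, 20 mm diameter, top 43 mm up, on the bevel's steel blade (28 mm wide, top 7 mm up). Point: on its axis, 30 mm up; x along the blade from the fixed pivot, 185 mm away, to the knob; -y level, to the blade's free side. Stiff pivot: 2 to 3 N at the knob, stays where left. Starts open; swings anticlockwise from above to the corner. The dark stock, 20 mm high, is fixed
- narrow_corner_rail (a point): narrow loose corner: flat V of two pale rails glued at 50 degrees; rails 26 mm wide, 11 thick, about 120 long. Point: on the outer face of the slanted rail; x along that rail away from the V's tip, y into the wood. If this corner is the seated one (other rail against the dark stock), the pivot is at x -90, y -14.5 mm here, and a flush blade has its knob at x +95, y -14.5
- wide_corner_rail (a point): wide loose corner: flat V of two pale rails glued at 75 degrees; rails 26 mm wide, 11 thick, about 120 long. Point: on the outer face of the slanted rail; x along that rail away from the V's tip, y into the wood. If this corner is the seated one (other rail against the dark stock), the pivot is at x -90, y -14.5 mm here, and a flush blade has its knob at x +95, y -14.5
- long_bar: the longer of two loose wooden bars at the right: 180 mm long, 24 wide, 45 tall, standing on its narrow edge, about 140 g (the 100 mm bar is not used). Origin: centre of its underside; x along its length, z up. Held with the fingertips 13 mm or more above the table, the fingers pass over the blade and the corner. A lamp post slants up behind, left
Things that resemble listed ones, but are neither listed nor needed, are in the scene too. What is shaped like the part that bears narrow_corner_rail but pink is not meant.

How it is judged:
By the outcome, as a careful person would: the job done as asked, in the order asked, and still so for the second after the job is handed in, with the robot touching nothing.
It also fails if it takes over 51 s, if anything falls off the work surface, if the arm or the gripper's body presses on something with over 40 N, if the wrist force passes 120 N, or if a joint passes its speed limit or range.

## Working session

There is one attempt and no reset: what is moved stays moved. The work goes in short steps, Python scripts to look and compute and a tool call to move; the robot and the scene stay as the last step left them, time stands still between calls to the robot, and variables do not carry over. Pictures are saved under pics/ and viewed, and the job is handed in when it is done.

Besides the shell and the picture viewer there is one more tool, called after "Call:" in YAML: its name, and indented under it one key for each argument. arm_command: Moves the arm, as the interface text tells. Its arguments: {"type":"object","properties":{"deltas":{"type":"array","items":{"type":"array"}},"claw":{"type":"number"},"newtons":{"type":"number"}},"required":["deltas"]}

```bash
mkdir -p pics; cat > h.py <<'E'
import numpy as np,cv2
from plant import env
def save(n,img,sc=1):
    cv2.imwrite('pics/'+n,cv2.cvtColor(img,cv2.COLOR_RGB2BGR))
def crop(img,x0,y0,x1,y1,s):
    return cv2.resize(img[y0:y1,x0:x1],None,fx=s,fy=s,interpolation=cv2.INTER_CUBIC)
def cam(name,st=None):
    i=env.camera_info(name);K=np.array([[i['fx'],0,i['cx']],[0,i['fy'],i['cy']],[0,0,1.]]);d=np.array(i['dist'],float)
    if name=='wrist':
        st=st or env.sense();T=np.eye(4);T[:3,:3]=st['orientation'];T[:3,3]=st['tcp_pos']
        W=T@np.array(i['T_tool_cam']);R=W[:3,:3].T;t=-R@W[:3,3]
    else:
        R=cv2.Rodrigues(np.array(i['rvec'],float))[0];t=np.array(i['tvec'],float).ravel()
    return K,d,R,t
def px2w(c,pts,z):
    K,d,R,t=c
    p=cv2.undistortPoints(np.array(pts,float).reshape(-1,1,2),K,d).reshape(-1,2)
    r=np.c_[p,np.ones(len(p))]@R;C=-R.T@t
    z=np.broadcast_to(np.asarray(z,float),len(p))
    return C+r*((z-C[2])/r[:,2])[:,None]
def w2px(c,P):
    K,d,R,t=c
    return cv2.projectPoints(np.array(P,float).reshape(-1,1,3),cv2.Rodrigues(R)[0],t,K,d)[0].reshape(-1,2)
E
python3 - <<'E'
from h import *
s=env.sense();print(s['t'],s['tcp_pos'],np.round(s['orientation'],3),s['finger_gap'])
for n in('top','side','wrist'):
    im=env.read_camera(n);np.save(n+'0.npy',im);save(n+'0.png',im)
    c=cam(n,s);print(n,np.round(-c[2].T@c[3]),c[0][0,0],c[1])
E
```

```text
0.0 [208.90794565 562.15627624 230.15196875] [[-0.937  0.348 -0.001]
 [ 0.348  0.937 -0.002]
 [ 0.    -0.002 -1.   ]] 85.09330110326546
top [ 299.  -35. 1211.] 449.8512645445817 [0.0238873 0.        0.        0.        0.       ]
side [ 350. -792.  698.] 385.9289882252867 [-0.05334583  0.          0.          0.          0.        ]
wrist [141. 588. 372.] 350.9463168728105 [-0.05451672  0.          0.          0.          0.        ]
```

View pics/top0.png

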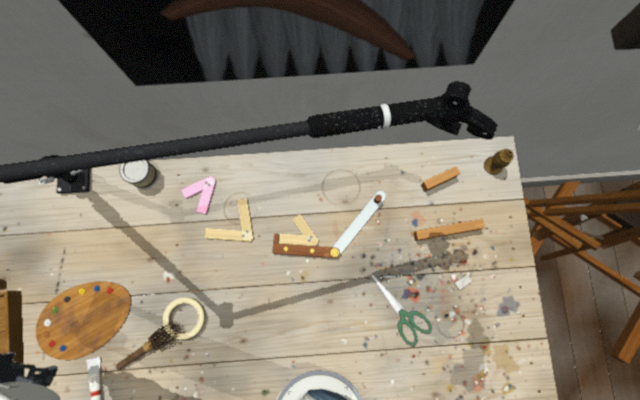

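View pics/side0.png

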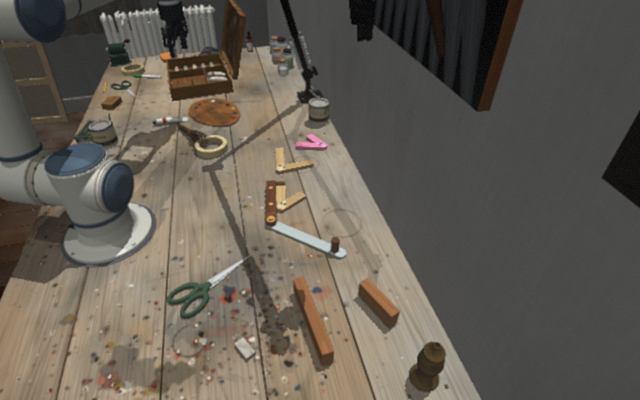

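View pics/wrist0.png

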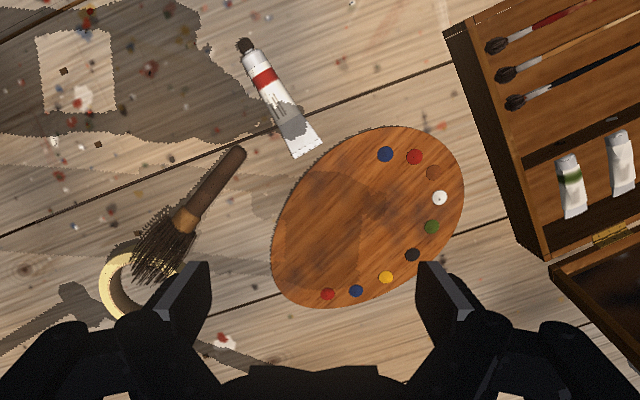

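```bash
python3 - <<'E'
from h import *
im=np.load('top0.npy');save('top0b.png',crop(im,190,170,350,280,5))
save('top0c.png',crop(im,325,160,525,280,4))
c=cam('top')
print(px2w(c,[(335,253),(379,198),(275,246),(247,238),(415,236),(484,224),(440,180)],[20,43,20,11,45,45,45]).round())
E
```

```text
[[ 406.  -71.   20.]
 [ 541. -198.   43.]
 [ 436.   86.   20.]
 [ 464.  161.   11.]
 [ 433. -281.   45.]
 [ 452. -465.   45.]
 [ 578. -365.   45.]]
```

View pics/top0b.png

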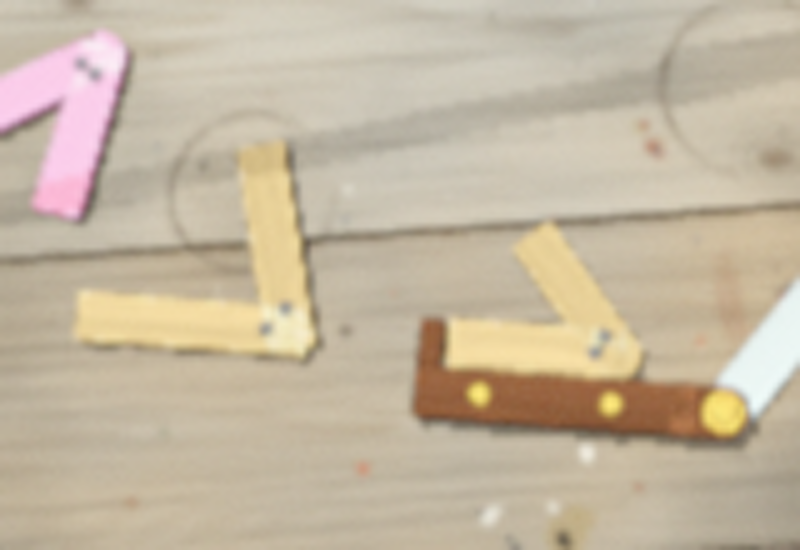

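View pics/top0c.png

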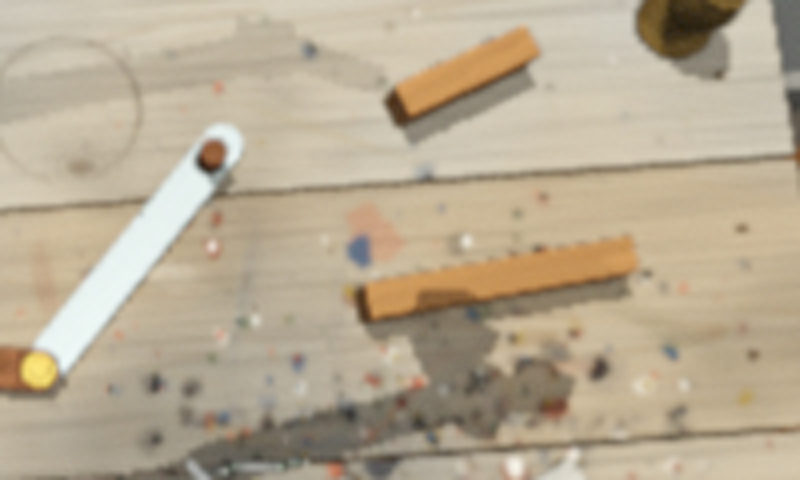

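```bash
python3 - <<'E'
from h import *
print(np.round(env.camera_info('wrist')['T_tool_cam'],3))
ct,cs=cam('top'),cam('side')
for P in [(70,180),(320,125),(387,115),(457,100),(485,125)]:
  for z in (0,200,400,500,600,700,800,900):
    w=px2w(ct,[P],z); print(P,w.round()[0],w2px(cs,w).round()[0])
E
```

```text
[[-0.00000e+00 -9.59000e-01 -2.83000e-01  7.24380e+01]
 [ 1.00000e+00 -0.00000e+00  1.00000e-03  8.43000e-01]
 [-1.00000e-03 -2.83000e-01  9.59000e-01 -1.41948e+02]
 [ 0.00000e+00  0.00000e+00  0.00000e+00  1.00000e+00]]
(70, 180) [661. 641.   0.] [307.  97.]
(70, 180) [601. 530. 200.] [297.  59.]
(70, 180) [541. 418. 400.] [283.   8.]
(70, 180) [512. 362. 500.] [274. -26.]
(70, 180) [482. 306. 600.] [263. -67.]
(70, 180) [452. 250. 700.] [ 249. -117.]
(70, 180) [422. 195. 800.] [ 231. -181.]
(70, 180) [392. 139. 900.] [ 209. -260.]
(320, 125) [774. -56.   0.] [401. 201.]
(320, 125) [696. -53. 200.] [383. 142.]
(320, 125) [617. -49. 400.] [357.  63.]
(320, 125) [578. -48. 500.] [341.  13.]
(320, 125) [539. -46. 600.] [322. -47.]
(320, 125) [499. -44. 700.] [ 298. -118.]
(320, 125) [460. -42. 800.] [ 269. -202.]
(320, 125) [421. -41. 900.] [ 235. -298.]
(387, 115) [ 791. -250.    0.] [439. 251.]
(387, 115) [ 709. -214.  200.] [416. 181.]
(387, 115) [ 628. -179.  400.] [386.  89.]
(387, 115) [ 588. -161.  500.] [366.  30.]
(387, 115) [ 547. -143.  600.] [342. -38.]
(387, 115) [ 506. -126.  700.] [ 314. -118.]
(387, 115) [ 466. -108.  800.] [ 281. -210.]
(387, 115) [425. -90. 900.] [ 242. -311.]
(457, 100) [ 822. -455.    0.] [497. 320.]
(457, 100) [ 735. -385.  200.] [469. 236.]
(457, 100) [ 649. -316.  400.] [430. 124.]
(457, 100) [ 606. -282.  500.] [405.  55.]
(457, 100) [ 563. -247.  600.] [376. -26.]
(457, 100) [ 519. -212.  700.] [ 341. -118.]
(457, 100) [ 476. -178.  800.] [ 300. -221.]
(457, 100) [ 433. -143.  900.] [ 254. -328.]
(485, 125) [ 740. -524.    0.] [480. 360.]
(485, 125) [ 667. -443.  200.] [451. 267.]
(485, 125) [ 594. -363.  400.] [410. 144.]
(485, 125) [ 558. -322.  500.] [385.  68.]
(485, 125) [ 522. -282.  600.] [354. -20.]
(485, 125) [ 485. -242.  700.] [ 319. -118.]
(485, 125) [ 449. -201.  800.] [ 279. -227.]
(485, 125) [ 412. -161.  900.] [ 236. -335.]
```

```bash
cat >> h.py <<'E'
from scipy.spatial.transform import Rotation as Ro
def Rt(yaw):
    a=np.radians(yaw);x=np.array([np.cos(a),np.sin(a),0]);z=np.array([0,0,-1.]);return np.c_[x,np.cross(z,x),z]
def go(x,y,z,yaw):
    s=env.sense();R=np.array(s['orientation']);d=R.T@(np.array([x,y,z])-s['tcp_pos'])/1000
    r=Ro.from_matrix(R.T@Rt(yaw)).as_rotvec();m=max(np.linalg.norm(d)/.0417,np.degrees(np.linalg.norm(r))/7.16)
    print('t',round(s['t'],2),'row',d.round(4).tolist(),r.round(3).tolist(),'rows>=',round(m,1))
def stt():
    s=env.sense();R=s['orientation'];print(round(s['t'],2),np.round(s['tcp_pos'],1),'yaw',round(np.degrees(np.arctan2(R[1][0],R[0][0])),2),'F',np.round(s['force'],1),'gap',round(s['finger_gap'],1),'q',np.round(s['joint_pos'],2))
E
python3 -c "
from h import *
go(425,-20,200,0)"
```

```text
t 0.15 row [-0.4054, -0.4704, 0.0311] [-0.0, 0.002, 2.786] rows>= 22.3
```

Call:
arm_command:
  deltas:
    - [[-0.405,-0.47,0.031],[0,0.002,2.786]]
    - [[-0.405,-0.47,0.031],[0,0.002,2.786]]
    - [[-0.405,-0.47,0.031],[0,0.002,2.786]]
    - [[-0.405,-0.47,0.031],[0,0.002,2.786]]
    - [[-0.405,-0.47,0.031],[0,0.002,2.786]]
    - [[-0.405,-0.47,0.031],[0,0.002,2.786]]
    - [[-0.405,-0.47,0.031],[0,0.002,2.786]]
    - [[-0.405,-0.47,0.031],[0,0.002,2.786]]
    - [[-0.405,-0.47,0.031],[0,0.002,2.786]]
    - [[-0.405,-0.47,0.031],[0,0.002,2.786]]

```text
t: 0.98
tcp_pos: [353.8, 170.4, 210.3]
orientation: [[0.041, 0.999, 0.0], [0.999, -0.041, 0.001], [0.001, -0.0, -1.0]]
force: [1.7, 0.5, -0.6]
finger_gap: 85.1
```

```bash
python3 -c "
from h import *
stt();go(425,-20,200,0)"
```

```text
0.98 [353.8 170.4 210.3] yaw 87.67 F [ 1.7  0.5 -0.6] gap 85.1 q [ 0.36 -0.48  1.77  0.    1.85  0.4 ]
t 0.98 row [-0.1874, 0.0789, 0.0101] [-0.001, -0.001, 1.53] rows>= 12.2
```

Call:
arm_command:
  deltas:
    - [[-0.187,0.079,0.01],[0,0,1.53]]
    - [[-0.187,0.079,0.01],[0,0,1.53]]
    - [[-0.187,0.079,0.01],[0,0,1.53]]
    - [[-0.187,0.079,0.01],[0,0,1.53]]
    - [[-0.187,0.079,0.01],[0,0,1.53]]
    - [[-0.187,0.079,0.01],[0,0,1.53]]
    - [[-0.187,0.079,0.01],[0,0,1.53]]
    - [[-0.187,0.079,0.01],[0,0,1.53]]
    - [[-0.187,0.079,0.01],[0,0,1.53]]
    - [[-0.187,0.079,0.01],[0,0,1.53]]

```text
t: 1.82
tcp_pos: [426.1, -17.6, 200.0]
orientation: [[0.961, 0.275, -0.001], [0.275, -0.961, 0.001], [-0.001, -0.001, -1.0]]
force: [-0.4, 0.6, -0.3]
finger_gap: 85.2
```

Call:
arm_command:
  deltas:
    - [[0,0,0],[0,0,0]]
    - [[0,0,0],[0,0,0]]

```text
t: 1.98
tcp_pos: [426.1, -17.3, 200.1]
orientation: [[0.958, 0.286, -0.001], [0.286, -0.958, 0.001], [-0.001, -0.001, -1.0]]
force: [0.1, 0.3, 1.1]
finger_gap: 85.5
```

```bash
python3 -c "
from h import *
import pickle
stt();s=env.sense();im=env.read_camera('wrist');pickle.dump((im,s),open('w1.pkl','wb'));save('w1.png',im)
ct=cam('top');im=np.load('top0.npy')"
```

```text
1.98 [426.1 -17.3 200.1] yaw 16.59 F [0.1 0.3 1.1] gap 85.5 q [-0.12 -0.39  1.72  0.    1.81  1.16]
```

View pics/w1.png

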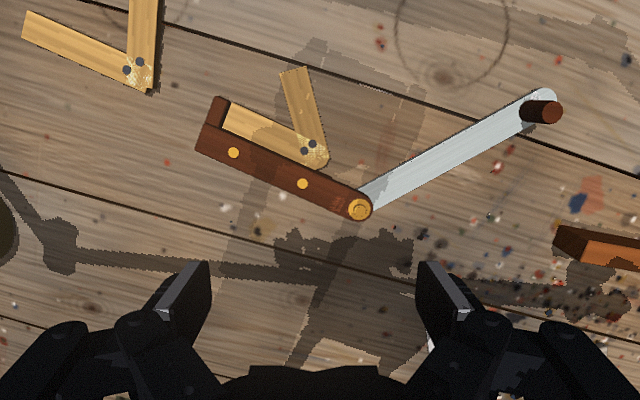

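```bash
python3 -c "
from h import *
import pickle
im,s=pickle.load(open('w1.pkl','rb'))
save('w1a.png',crop(im,190,50,390,230,4));save('w1b.png',crop(im,340,70,580,230,3.3))"
```

```text
(no output)
```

View pics/w1a.png

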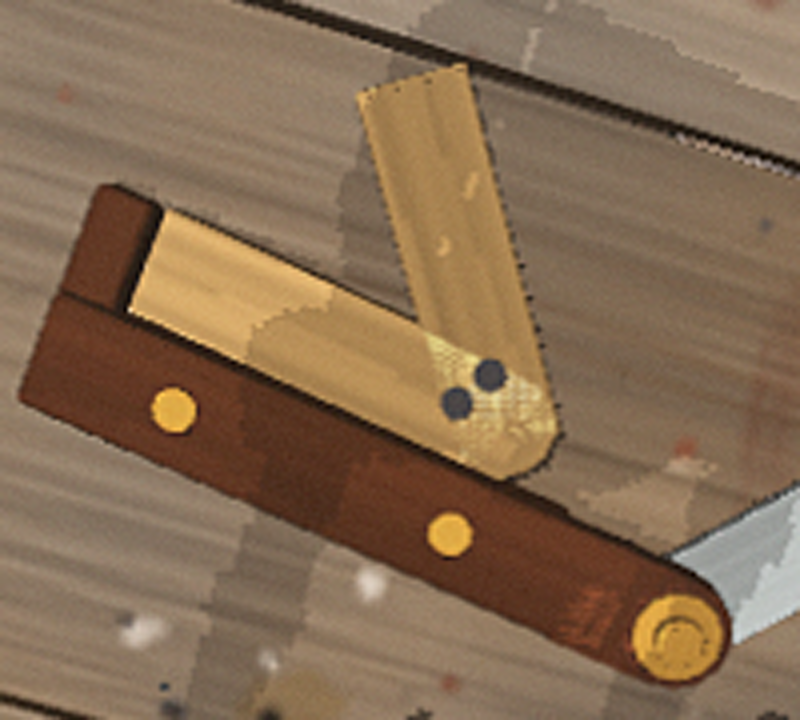

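View pics/w1b.png

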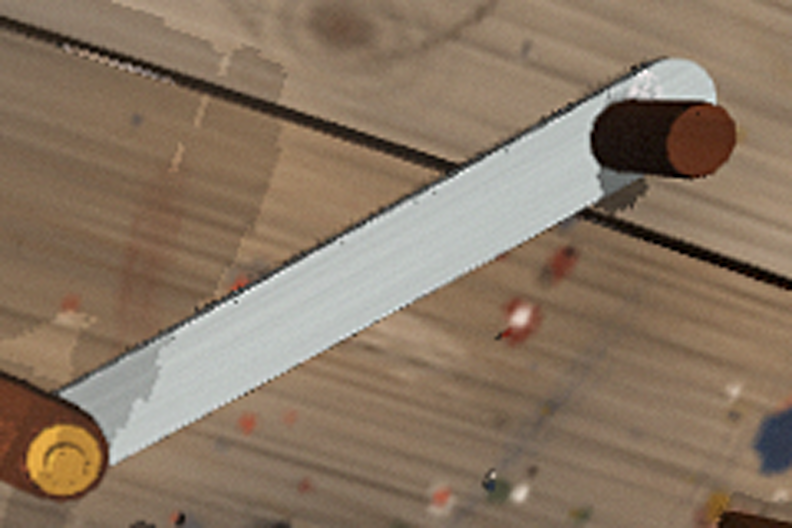

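```bash
python3 -c "
from h import *
import pickle
im,s=pickle.load(open('w1.pkl','rb'))
c=cam('wrist',s)
A=lambda u,v:(190+u/4-.4,50+v/4-.4)
B=lambda u,v:(340+u/3.3-.35,70+v/3.3-.35)
def ang(p,q):return np.degrees(np.arctan2(*(q-p)[:2][::-1]))
rail=px2w(c,[A(548,380),A(467,66)],11);print('rail',rail.round(1),ang(*rail),np.linalg.norm(rail[1]-rail[0]))
ri=px2w(c,[A(418,330),A(360,97)],11);print('railinner',ri.round(1),ang(*ri))
st=px2w(c,[A(560,512),A(165,335)],20);print('stock edge',st.round(1),ang(*st))
so=px2w(c,[A(640,672),A(22,400)],20);print('stock outer',so.round(1),ang(*so))
pv=px2w(c,[A(680,637)],22)[0];print('pivot',pv)
kt=px2w(c,[B(702,140)],43)[0];print('knob',kt,np.linalg.norm((kt-pv)[:2]),ang(pv,kt))
bl=px2w(c,[B(60,395),B(655,65)],7);br=px2w(c,[B(112,463),B(590,210)],7);print('blade',bl.round(1),ang(*bl),br.round(1),ang(*br))
# expected pivot wrt rail line
a=np.radians(ang(*rail));n=np.array([-np.sin(a),np.cos(a)]);print('pivot perp to rail',n@(pv-rail[0])[:2])
for e in (bl,br):
  b=np.radians(ang(*e));m=np.array([-np.sin(b),np.cos(b)]);print('pivot perp blade edge',m@(pv-e[0])[:2])
ct=cam('top');p=w2px(ct,[pv,kt,[*rail[0][:2],11],[*rail[1][:2],11]]);print(p)
"
```

```text
rail [[458.9 -19.6  11. ]
 [520.4  18.3  11. ]] 31.583680594266795 72.21656658604508
railinner [[461.4  12.9  11. ]
 [507.3  39.3  11. ]] 29.950195990443547
stock edge [[431.2 -30.7  20. ]
 [444.9  67.5  20. ]] 82.05722067950313
stock outer [[398.9 -61.2  20. ]
 [421.1  96.1  20. ]] 81.96005984642332
pivot [410.66849033 -67.17792523  22.        ]
knob [ 544.90466783 -192.76033305   43.        ] 183.8213602969016 -43.09235643189126
blade [[ 425.3  -62.4    7. ]
 [ 565.4 -193.8    7. ]] -43.167055479454284 [[ 409.6  -84.4    7. ]
 [ 522.5 -193.     7. ]] -43.89573810840725
pivot perp to rail -15.292195588299961
pivot perp blade edge -13.529463434330346
pivot perp blade edge 13.12818380849873
[[333.53507848 251.41612692]
 [377.00266048 196.86803151]
 [314.41877313 235.1205823 ]
 [298.98486076 213.60250792]]
```

```bash
python3 -c "
from h import *
go(545,-193,90,137)"
```

```text
t 2.03 row [0.0638, 0.2025, 0.1099] [-0.001, -0.001, -2.101] rows>= 16.8
```

Call:
arm_command:
  deltas:
    - [[0.064,0.202,0.11],[0,0,-2.1]]
    - [[0.064,0.202,0.11],[0,0,-2.1]]
    - [[0.064,0.202,0.11],[0,0,-2.1]]
    - [[0.064,0.202,0.11],[0,0,-2.1]]
    - [[0.064,0.202,0.11],[0,0,-2.1]]
    - [[0.064,0.202,0.11],[0,0,-2.1]]
    - [[0.064,0.202,0.11],[0,0,-2.1]]
    - [[0.064,0.202,0.11],[0,0,-2.1]]
    - [[0.064,0.202,0.11],[0,0,-2.1]]
    - [[0.064,0.202,0.11],[0,0,-2.1]]
  claw: 0
  newtons: 20

```text
t: 2.87
tcp_pos: [544.5, -193.2, 89.5]
orientation: [[0.028, 1.0, -0.002], [1.0, -0.028, 0.001], [0.001, -0.002, -1.0]]
force: [0.0, -0.3, 0.8]
finger_gap: 42.5
```

```bash
python3 -c "
from h import *
stt();go(545,-193,90,137)"
```

```text
2.87 [ 544.5 -193.2   89.5] yaw 88.38 F [ 0.  -0.3  0.8] gap 42.5 q [-0.4   0.05  1.52  0.    1.57 -0.37]
t 2.87 row [0.0002, 0.0005, -0.0005] [-0.001, -0.002, -0.849] rows>= 6.8
```

Call:
arm_command:
  deltas:
    - [[0,0,0],[0,0,-0.85]]
    - [[0,0,0],[0,0,-0.85]]
    - [[0,0,0],[0,0,-0.85]]
    - [[0,0,0],[0,0,-0.85]]
    - [[0,0,0],[0,0,-0.85]]
    - [[0,0,0],[0,0,-0.85]]
    - [[0,0,0],[0,0,-0.85]]
    - [[0,0,0],[0,0,-0.85]]

```text
t: 3.53
tcp_pos: [544.5, -192.9, 89.9]
orientation: [[-0.73, 0.683, -0.001], [0.683, 0.73, 0.001], [0.001, 0.0, -1.0]]
force: [0.5, 0.8, 0.7]
finger_gap: 42.7
```

```bash
python3 -c "
from h import *
import pickle
stt();go(545,-193,18,137)
s=env.sense();im=env.read_camera('wrist');pickle.dump((im,s),open('w2.pkl','wb'));save('w2.png',im)
print(w2px(cam('wrist',s),[[545,-193,43],[410.7,-67.2,22]]))"
```

```text
3.53 [ 544.5 -192.9   89.9] yaw 136.92 F [0.5 0.8 0.7] gap 42.7 q [-0.4   0.05  1.52  0.    1.57 -1.22]
t 3.53 row [-0.0005, 0.0003, 0.0719] [0.0, -0.001, -0.001] rows>= 1.7
[[ 312.14267407  231.35171653]
 [ 312.30717384 -121.89675611]]
```

View pics/w2.png

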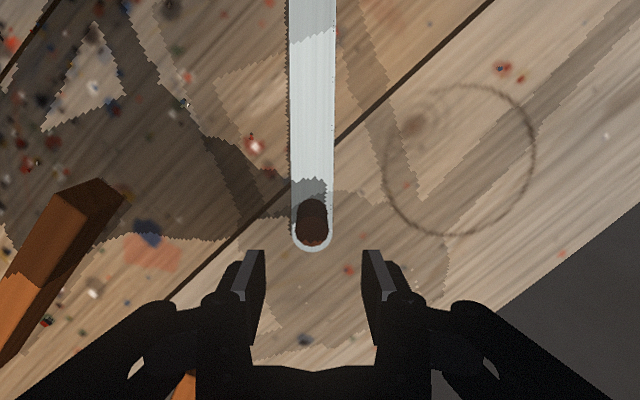

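Call:
arm_command:
  deltas:
    - [[0,0,0.025],[0,0,0]]
    - [[0,0,0.05],[0,0,0]]
    - [[0,0,0.065],[0,0,0]]
    - [[0,0,0.071],[0,0,0]]
    - [[0,0,0.071],[0,0,0]]

```text
t: 4.0
tcp_pos: [543.3, -192.4, 17.0]
orientation: [[-0.725, 0.689, -0.004], [0.689, 0.725, 0.002], [0.004, -0.001, -1.0]]
force: [0.9, 0.4, 0.4]
finger_gap: 42.9
```

Call:
arm_command:
  deltas:
    - [[0,0,0],[0,0,0]]
    - [[0,0,0],[0,0,0]]
    - [[0,0,0],[0,0,0]]
    - [[0,0,0],[0,0,0]]
    - [[0,0,0],[0,0,0]]
  claw: -1

```text
t: 4.42
tcp_pos: [545.3, -193.4, 20.8]
orientation: [[-0.726, 0.688, 0.002], [0.688, 0.726, -0.0], [-0.002, 0.001, -1.0]]
force: [-0.1, 0.4, 4.3]
finger_gap: 19.6
```

```bash
python3 -c "
from h import *
import pickle
stt()
s=env.sense();im=env.read_camera('wrist');pickle.dump((im,s),open('w3.pkl','wb'));save('w3.png',im)"
```

```text
4.42 [ 545.3 -193.4   20.8] yaw 136.53 F [-0.1  0.4  4.3] gap 19.6 q [-0.4   0.09  1.6   0.    1.44 -1.21]
```

View pics/w3.png

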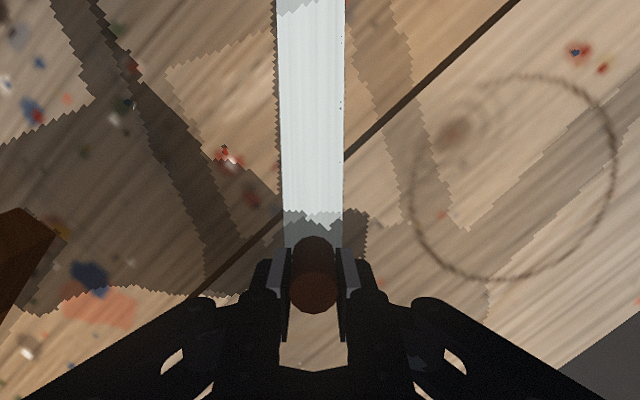

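Call:
arm_command:
  deltas:
    - [[0.0002,0.0081,0],[0,0,-0.0436]]
    - [[0.0007,0.0161,0],[0,0,-0.0873]]
    - [[0.0016,0.0241,0],[0,0,-0.1309]]
    - [[0.0028,0.0321,0],[0,0,-0.1745]]
    - [[0.0044,0.04,0],[0,0,-0.2182]]
    - [[0.0063,0.0479,0],[0,0,-0.2618]]
    - [[0.0086,0.0556,0],[0,0,-0.3054]]
    - [[0.0112,0.0633,0],[0,0,-0.3491]]
    - [[0.0141,0.0708,0],[0,0,-0.3927]]
    - [[0.0173,0.0782,0],[0,0,-0.4363]]

```text
t: 5.3
tcp_pos: [585.8, -124.4, 20.7]
orientation: [[-0.949, 0.315, -0.0], [0.315, 0.949, -0.0], [0.0, -0.0, -1.0]]
force: [-6.3, -0.0, 8.2]
finger_gap: 19.5
```

```bash
python3 -c "
from h import *
stt();s=env.sense();d=s['tcp_pos'][:2]-np.array([410.7,-67.2]);print(np.hypot(*d),np.degrees(np.arctan2(d[1],d[0])))"
```

```text
5.3 [ 585.8 -124.4   20.7] yaw 161.65 F [-6.3 -0.   8.2] gap 19.5 q [-0.27  0.15  1.54 -0.    1.45 -1.52]
184.17122168708576 -18.100715110201982
```

Call:
arm_command:
  deltas:
    - [[0.0002,0.0081,0],[0,0,-0.0436]]
    - [[0.0007,0.0161,0],[0,0,-0.0873]]
    - [[0.0016,0.0241,0],[0,0,-0.1309]]
    - [[0.0028,0.0321,0],[0,0,-0.1745]]
    - [[0.0044,0.04,0],[0,0,-0.2182]]
    - [[0.0063,0.0479,0],[0,0,-0.2618]]
    - [[0.0086,0.0556,0],[0,0,-0.3054]]
    - [[0.0112,0.0633,0],[0,0,-0.3491]]
    - [[0.0141,0.0708,0],[0,0,-0.3927]]
    - [[0.0173,0.0782,0],[0,0,-0.4363]]

```text
t: 6.13
tcp_pos: [593.2, -45.2, 20.7]
orientation: [[-0.993, -0.115, -0.002], [-0.115, 0.993, -0.001], [0.002, -0.001, -1.0]]
force: [-8.1, -3.7, 9.0]
finger_gap: 19.3
```

```bash
python3 -c "
from h import *
import pickle
stt();s=env.sense();d=s['tcp_pos'][:2]-np.array([410.7,-67.2]);print(np.hypot(*d),np.degrees(np.arctan2(d[1],d[0])))
s=env.sense();im=env.read_camera('wrist');pickle.dump((im,s),open('w4.pkl','wb'));save('w4.png',im)"
```

```text
6.13 [593.2 -45.2  20.7] yaw -173.37 F [-8.1 -3.7  9. ] gap 19.3 q [-0.13  0.14  1.55 -0.    1.45 -1.82]
183.8321443460095 6.8623199071430365
```

View pics/w4.png

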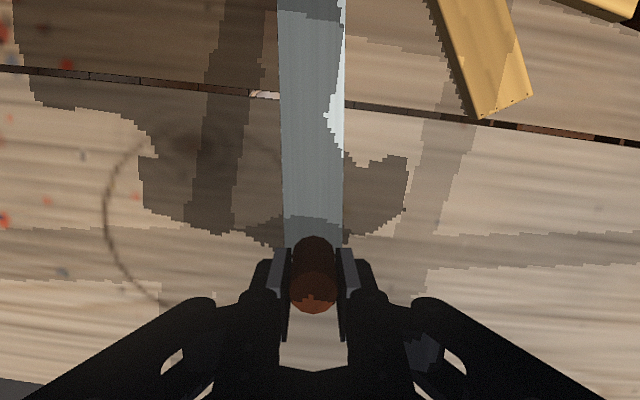

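Call:
arm_command:
  deltas:
    - [[0.0005,0.0068,0],[0,0,-0.0367]]
    - [[0.001,0.0135,0],[0,0,-0.0733]]
    - [[0.0021,0.0203,0],[0,0,-0.11]]
    - [[0.003,0.027,0],[0,0,-0.1466]]
    - [[0.0041,0.0337,0],[0,0,-0.1833]]
    - [[0.0055,0.0404,0],[0,0,-0.22]]
    - [[0.0071,0.0469,0],[0,0,-0.2566]]
    - [[0.0089,0.0535,0],[0,0,-0.2932]]
    - [[0.011,0.0599,0],[0,0,-0.33]]
    - [[0.0133,0.0663,0],[0,0,-0.3665]]

```text
t: 7.02
tcp_pos: [573.0, 18.6, 20.7]
orientation: [[-0.886, -0.463, -0.001], [-0.463, 0.886, -0.002], [0.001, -0.001, -1.0]]
force: [-5.4, -5.3, 8.5]
finger_gap: 19.4
```

```bash
cat > look.py <<'E'
from h import *
import pickle,sys
n=sys.argv[1]
stt();s=env.sense();d=s['tcp_pos'][:2]-np.array([410.7,-67.2]);print(np.hypot(*d),np.degrees(np.arctan2(d[1],d[0])))
im=env.read_camera('wrist');pickle.dump((im,s),open(n+'.pkl','wb'));save(n+'.png',im)
E
python3 look.py w5
```

```text
7.02 [573.   18.6  20.7] yaw -152.41 F [-5.4 -5.3  8.5] gap 19.4 q [-0.03  0.08  1.62 -0.    1.44 -2.08]
183.60474491568695 27.85382048182196
```

View pics/w5.png

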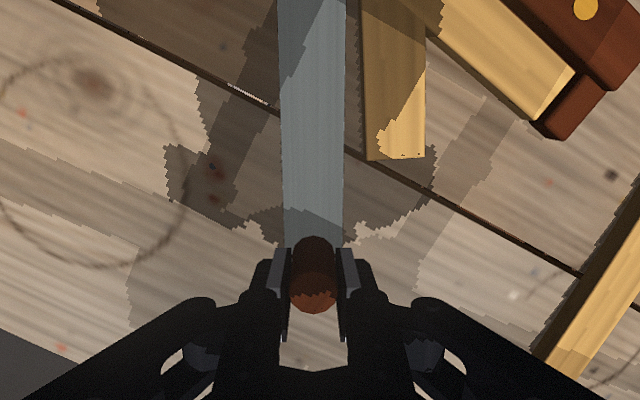

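```bash
python3 -c "
from h import *
import pickle
im,s=pickle.load(open('w5.pkl','rb'))
save('w5a.png',crop(im,270,0,440,180,4.4))"
```

```text
(no output)
```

View pics/w5a.png

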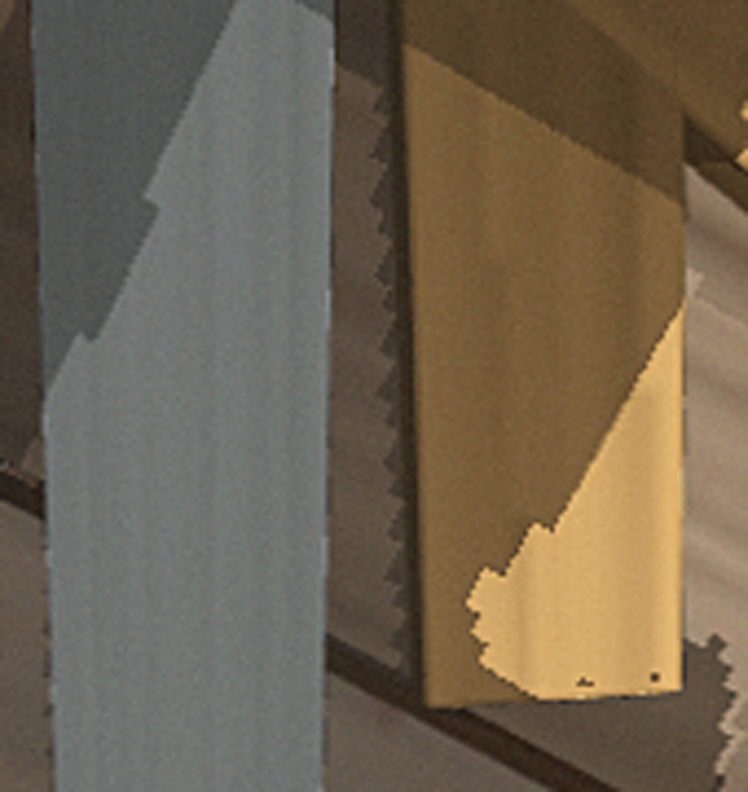

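```bash
python3 -c "
from h import *
import pickle
im,s=pickle.load(open('w5.pkl','rb'));c=cam('wrist',s)
A=lambda u,v:(270+u/4.4-.4,v/4.4-.4)
ang=lambda p,q:np.degrees(np.arctan2(*(q-p)[:2][::-1]))
L=px2w(c,[A(33,50),A(52,700)],7);Rr=px2w(c,[A(333,50),A(326,700)],7);W=px2w(c,[A(403,50),A(428,700)],11);W2=px2w(c,[A(683,100),A(682,690)],11)
for n,e in zip(('L','R','rail','railin'),(L,Rr,W,W2)):print(n,e.round(1).tolist(),ang(*e))
pv=np.array([410.7,-67.2])
for e in(L,Rr,W,W2):
  a=np.radians(ang(*e));n=np.array([-np.sin(a),np.cos(a)]);print(n@(e[0][:2]-pv))
"
```

```text
L [[485.1, -42.8, 7.0], [538.5, -14.4, 7.0]] 27.98276782315955
R [[472.3, -18.3, 7.0], [525.6, 10.2, 7.0]] 28.208817437413252
rail [[470.3, -12.7, 11.0], [520.5, 18.6, 11.0]] 31.928327579384476
railin [[461.9, 11.8, 11.0], [507.8, 40.5, 11.0]] 31.9940615526898
-13.367071336250493
13.925681279737223
14.741725979493228
39.86939512615133
```

Call:
arm_command:
  deltas:
    - [[0.0005,0.003,0],[0,0,-0.0168]]
    - [[0.0012,0.006,0],[0,0,-0.0336]]
    - [[0.0012,0.009,0],[0,0,-0.0504]]
    - [[0.0014,0.0115,0],[0,0,-0.064]]
    - [[0.0014,0.0122,0],[0,0,-0.066]]
    - [[0.0014,0.0122,0],[0,0,-0.066]]
    - [[0.0014,0.0122,0],[0,0,-0.066]]

```text
t: 7.65
tcp_pos: [566.8, 29.3, 20.8]
orientation: [[-0.854, -0.52, 0.001], [-0.52, 0.854, -0.0], [-0.001, -0.001, -1.0]]
force: [-2.8, -2.0, 6.4]
finger_gap: 19.7
```

```bash
python3 look.py w6;python3 -c "
from h import *
import pickle
im,s=pickle.load(open('w6.pkl','rb'))
save('w6a.png',crop(im,270,0,440,180,4.4))"
```

```text
7.65 [566.8  29.3  20.8] yaw -148.7 F [-2.8 -2.   6.4] gap 19.7 q [-0.01  0.07  1.63 -0.    1.44 -2.13]
183.5357058859366 31.713389503494525
```

View pics/w6a.png

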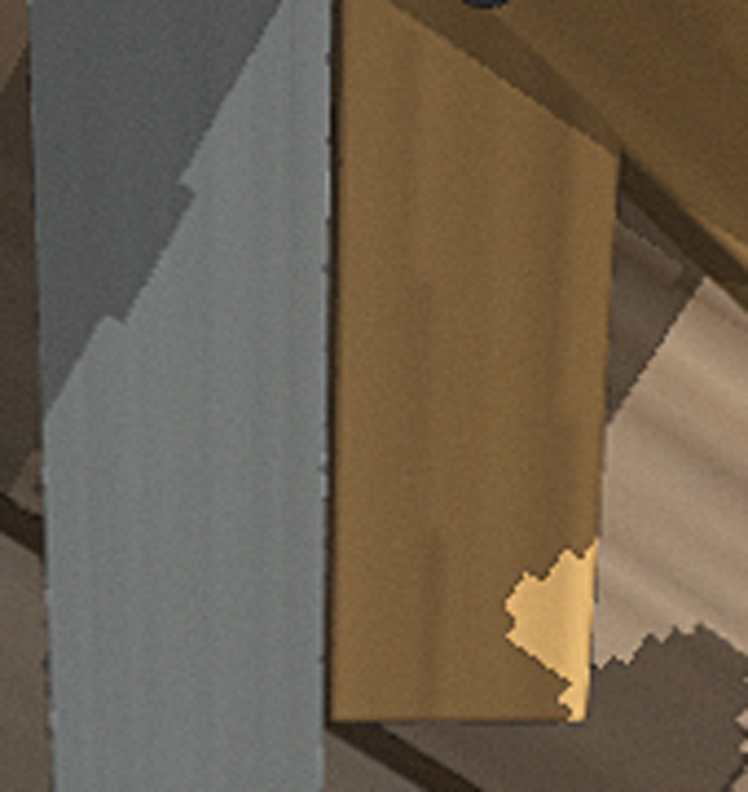

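```bash
cat > m.py <<'E'
from h import *
import pickle
def run(f,L,Rr,W,W2,o=(270,0),k=4.4):
    im,s=pickle.load(open(f,'rb'));c=cam('wrist',s)
    A=lambda p:(o[0]+p[0]/k-.4,o[1]+p[1]/k-.4)
    ang=lambda p,q:np.degrees(np.arctan2(*(q-p)[:2][::-1]))
    pv=np.array([410.7,-67.2])
    for n,e,z in(('L',L,7),('R',Rr,7),('rail',W,11),('railin',W2,11)):
        e=px2w(c,[A(p) for p in e],z);a=np.radians(ang(*e));nn=np.array([-np.sin(a),np.cos(a)]);print(n,e.round(1).tolist(),round(ang(*e),2),(nn@(e[0][:2]-pv)).round(2))
E
python3 -c "
from m import *
run('w6.pkl',[(33,50),(52,700)],[(329,50),(324,700)],[(342,50),(330,700)],[(617,160),(585,715)])"
```

```text
L [[483.2, -37.6, 7.0], [534.5, -5.9, 7.0]] 31.68 -12.86
R [[469.0, -14.4, 7.0], [520.2, 17.7, 7.0]] 32.08 13.79
rail [[469.4, -13.2, 11.0], [519.5, 17.6, 11.0]] 31.52 15.37
railin [[463.9, 13.1, 11.0], [507.5, 40.1, 11.0]] 31.7 40.4
```

Call:
arm_command:
  deltas:
    - [[0,0,0],[0,0,0]]
    - [[0,0,0],[0,0,0]]
    - [[0,0,0],[0,0,0]]
    - [[0,0,0],[0,0,0]]
    - [[0,0,-0.02],[0,0,0]]
    - [[0,0,-0.045],[0,0,0]]
    - [[0,0,-0.08],[0,0,0]]
    - [[0,0,-0.11],[0,0,0]]
    - [[0,0,-0.11],[0,0,0]]
    - [[0,0,-0.11],[0,0,0]]
  claw: 0

```text
t: 8.53
tcp_pos: [567.8, 29.9, 132.0]
orientation: [[-0.854, -0.52, 0.005], [-0.52, 0.854, 0.001], [-0.004, -0.002, -1.0]]
force: [-1.2, -0.0, -0.9]
finger_gap: 42.4
```

```bash
python3 look.py w7
```

```text
8.53 [567.8  29.9 132. ] yaw -148.67 F [-1.2 -0.  -0.9] gap 42.4 q [-0.01  0.01  1.49  0.    1.64 -2.13]
184.68578604677188 31.705507395236946
```

View pics/w7.png

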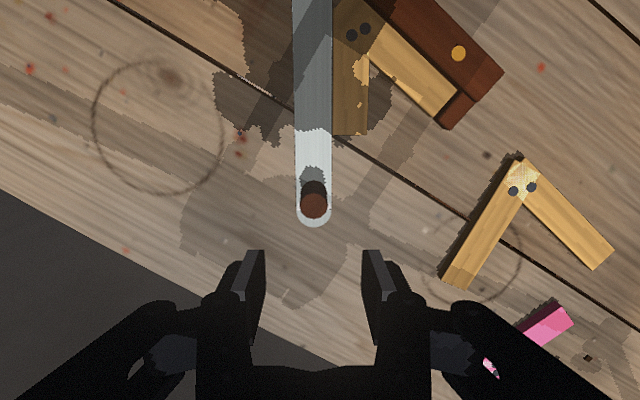

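```bash
python3 -c "
from h import *
go(445,-400,190,96)"
```

```text
t 8.58 row [0.3274, -0.3039, -0.0608] [0.001, 0.0, 2.013] rows>= 16.1
```

Call:
arm_command:
  deltas:
    - [[0.327,-0.304,-0.06],[0,0,2.013]]
    - [[0.327,-0.304,-0.06],[0,0,2.013]]
    - [[0.327,-0.304,-0.06],[0,0,2.013]]
    - [[0.327,-0.304,-0.06],[0,0,2.013]]
    - [[0.327,-0.304,-0.06],[0,0,2.013]]
    - [[0.327,-0.304,-0.06],[0,0,2.013]]
    - [[0.327,-0.304,-0.06],[0,0,2.013]]
    - [[0.327,-0.304,-0.06],[0,0,2.013]]
    - [[0.327,-0.304,-0.06],[0,0,2.013]]
    - [[0.327,-0.304,-0.06],[0,0,2.013]]
  claw: 1

```text
t: 9.42
tcp_pos: [452.8, -368.9, 182.3]
orientation: [[-0.759, 0.651, -0.003], [0.651, 0.759, 0.003], [0.004, 0.001, -1.0]]
force: [0.5, 0.5, 0.6]
finger_gap: 85.6
```

```bash
python3 -c "
from h import *
stt();go(445,-400,190,96)"
```

```text
9.42 [ 452.8 -368.9  182.3] yaw 139.35 F [0.5 0.5 0.6] gap 85.6 q [-0.74  0.05  1.36  0.    1.74 -1.6 ]
t 9.42 row [-0.0143, -0.0287, -0.0078] [-0.001, -0.004, 0.757] rows>= 6.1
```

Call:
arm_command:
  deltas:
    - [[-0.014,-0.029,-0.008],[0,0,0.757]]
    - [[-0.014,-0.029,-0.008],[0,0,0.757]]
    - [[-0.014,-0.029,-0.008],[0,0,0.757]]
    - [[-0.014,-0.029,-0.008],[0,0,0.757]]
    - [[-0.014,-0.029,-0.008],[0,0,0.757]]
    - [[-0.014,-0.029,-0.008],[0,0,0.757]]
    - [[-0.014,-0.029,-0.008],[0,0,0.757]]
    - [[-0.014,-0.029,-0.008],[0,0,0.757]]

```text
t: 10.08
tcp_pos: [445.8, -398.4, 190.5]
orientation: [[-0.113, 0.994, -0.003], [0.994, 0.113, 0.003], [0.003, -0.002, -1.0]]
force: [-0.6, -0.8, 0.0]
finger_gap: 85.4
```

```bash
python3 look.py w8; python3 -c "
from h import *
im=env.read_camera('top');np.save('top1.npy',im);save('top1.png',crop(im,260,160,500,290,3.3))"
```

```text
10.08 [ 445.8 -398.4  190.5] yaw 96.51 F [-0.6 -0.8  0. ] gap 85.4 q [-0.79  0.08  1.31  0.    1.75 -0.9 ]
333.0966567705486 -83.94560747525806
```

View pics/w8.png

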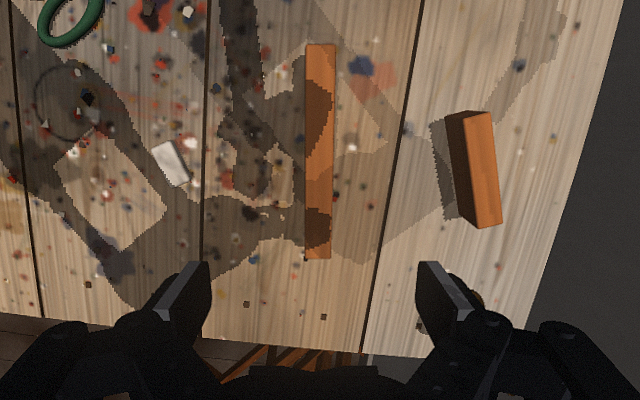

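View pics/top1.png

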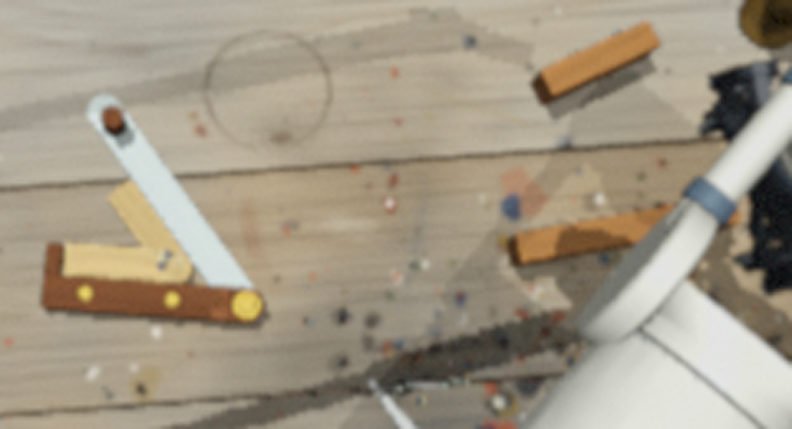

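Blade is flush along the seated corner. The long bar's top runs in w8 from about (320,44) to (317,259).

```bash
python3 -c "
from h import *
import pickle
im,s=pickle.load(open('w8.pkl','rb'))
save('w8a.png',crop(im,270,30,370,280,2.4))"
```

```text
(no output)
```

View pics/w8a.png

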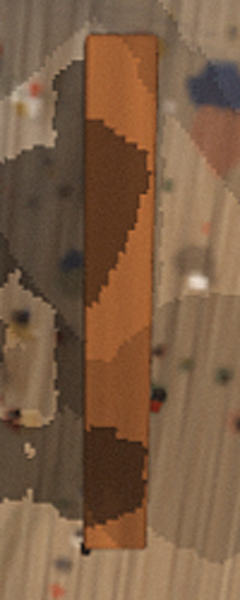

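```bash
python3 -c "
from h import *
import pickle
im,s=pickle.load(open('w8.pkl','rb'));c=cam('wrist',s)
P=px2w(c,[(270+u/2.4-.3,30+v/2.4-.3) for u,v in [(86,35),(156,35),(146,549),(86,549)]],45)
print(P.round(1));a=(P[0]+P[1])/2;b=(P[2]+P[3])/2;d=a-b
print((a+b)/2,np.hypot(*d[:2]),np.degrees(np.arctan2(d[1],d[0])),np.linalg.norm(P[0]-P[1]),np.linalg.norm(P[2]-P[3]))
m=(a+b)/2
yaw=np.degrees(np.arctan2(d[1],d[0]));go(m[0],m[1],100,yaw);go(m[0],m[1],25,yaw)
"
```

```text
[[ 427.  -285.7   45. ]
 [ 449.1 -283.2   45. ]
 [ 468.5 -460.1   45. ]
 [ 446.2 -462.7   45. ]]
[ 447.68499257 -372.9216125    45.        ] 177.99369456790697 96.21200248174978 22.23825699335982 22.427806769665516
t 10.18 row [0.0251, 0.0047, 0.0914] [-0.002, -0.002, 0.005] rows>= 2.3
t 10.18 row [0.0249, 0.0048, 0.1664] [-0.002, -0.002, 0.005] rows>= 4.0
```

Call:
arm_command:
  deltas:
    - [[0.025,0.005,0.03],[0,0,0.005]]
    - [[0.025,0.005,0.065],[0,0,0.005]]
    - [[0.025,0.005,0.1],[0,0,0.005]]
    - [[0.025,0.005,0.13],[0,0,0.005]]
    - [[0.025,0.005,0.155],[0,0,0.005]]
    - [[0.025,0.005,0.168],[0,0,0.005]]
    - [[0.025,0.005,0.173],[0,0,0.005]]
    - [[0.025,0.005,0.173],[0,0,0.005]]
  claw: 0.3

```text
t: 10.85
tcp_pos: [448.0, -373.0, 18.6]
orientation: [[-0.106, 0.994, -0.002], [0.994, 0.106, 0.002], [0.002, -0.002, -1.0]]
force: [0.0, -0.2, -1.1]
finger_gap: 55.6
```

```bash
python3 look.py w9
```

```text
10.85 [ 448.  -373.    18.6] yaw 96.1 F [ 0.  -0.2 -1.1] gap 55.6 q [-0.75  0.11  1.59  0.    1.44 -0.86]
308.0181498125602 -83.05078800961915
```

View pics/w9.png

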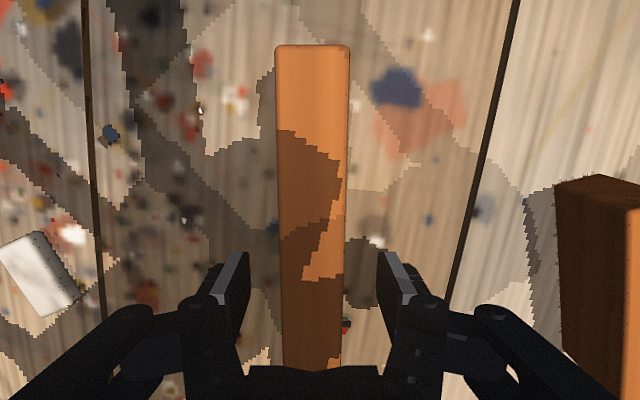

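Call:
arm_command:
  deltas:
    - [[0,0,0.001],[0,0,0]]
    - [[0,0,0.001],[0,0,0]]
    - [[0,0,0.001],[0,0,0]]
    - [[0,0,0.001],[0,0,0]]
    - [[0,0,0.001],[0,0,0]]
    - [[0,0,0.001],[0,0,0]]
    - [[0,0,0.001],[0,0,0]]
  claw: -1
  newtons: 35

```text
t: 11.48
tcp_pos: [449.2, -374.2, 20.6]
orientation: [[-0.105, 0.994, 0.002], [0.994, 0.105, -0.002], [-0.002, 0.002, -1.0]]
force: [-0.2, 0.1, 5.8]
finger_gap: 23.4
```

```bash
python3 look.py w10; python3 -c "
from h import *
import pickle
im,s=pickle.load(open('w10.pkl','rb'));c=cam('wrist',s)
save('w10a.png',crop(im,240,20,400,220,3))"
```

```text
11.48 [ 449.2 -374.2   20.6] yaw 96.04 F [-0.2  0.1  5.8] gap 23.4 q [-0.75  0.11  1.59  0.    1.44 -0.86]
309.42558562303776 -82.86019430239755
```

View pics/w10a.png

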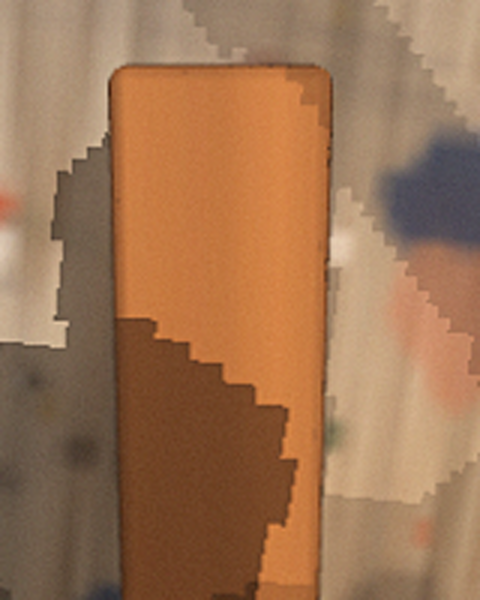

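```bash
python3 -c "
from h import *
import pickle
im,s=pickle.load(open('w10.pkl','rb'));c=cam('wrist',s)
P=px2w(c,[(240+u/3-.35,20+v/3-.35) for u,v in [(112,90),(120,590),(331,90),(320,590),(222,66)]],45)
R=np.array(s['orientation']);Q=(P-s['tcp_pos'])@R;print(Q.round(2))
for i in(0,2):print(np.degrees(np.arctan2(Q[i,1]-Q[i+1,1],Q[i,0]-Q[i+1,0])))
# target
phi=31.85
a=np.radians(phi);u=np.array([np.cos(a),np.sin(a)]);n=np.array([np.sin(a),-np.cos(a)])
pv=np.array([411.2,-67.2])
for off in(26.5,30,60):print(off,(pv+92.5*u+off*n).round(1))
"
```

```text
[[ 88.09 -11.07 -24.57]
 [ 33.21 -11.62 -24.47]
 [ 88.1   11.72 -24.53]
 [ 33.2   11.94 -24.43]
 [ 90.41   0.37 -24.56]]
0.574352416075095
-0.23620304286569105
26.5 [503.8 -40.9]
30 [505.6 -43.9]
60 [521.4 -69.4]
```

Call:
arm_command:
  deltas:
    - [[0,0,-0.02],[0,0,0]]
    - [[0,0,-0.045],[0,0,0]]
    - [[0,0,-0.07],[0,0,0]]
    - [[0,0,-0.07],[0,0,0]]

```text
t: 11.87
tcp_pos: [450.3, -375.1, 94.7]
orientation: [[-0.105, 0.994, 0.006], [0.994, 0.105, -0.005], [-0.006, 0.006, -1.0]]
force: [0.7, -1.2, 0.5]
finger_gap: 23.2
```

```bash
python3 -c "
from h import *
stt();go(522,-70,90,31.8)"
```

```text
11.87 [ 450.3 -375.1   94.7] yaw 96.05 F [ 0.7 -1.2  0.5] gap 23.2 q [-0.75  0.06  1.5   0.    1.57 -0.86]
t 11.87 row [0.2959, 0.1034, 0.0035] [0.008, 0.002, 1.121] rows>= 9.0
```

Call:
arm_command:
  deltas:
    - [[0.02,0.006,0],[0,0,0.1]]
    - [[0.055,0.018,0],[0,0,0.21]]
    - [[0.09,0.03,0],[0,0,0.33]]
    - [[0.125,0.042,0],[0,0,0.45]]
    - [[0.16,0.054,0],[0,0,0.57]]
    - [[0.195,0.066,0],[0,0,0.69]]
    - [[0.23,0.078,0],[0,0,0.81]]
    - [[0.26,0.09,0],[0,0,0.93]]
    - [[0.284,0.099,0],[0,0,1.05]]
    - [[0.296,0.103,0],[0,0,1.121]]

```text
t: 12.7
tcp_pos: [519.8, -64.6, 87.7]
orientation: [[0.852, 0.524, -0.001], [0.524, -0.852, 0.002], [0.0, -0.003, -1.0]]
force: [0.3, -0.4, -1.0]
finger_gap: 23.1
```

```bash
python3 look.py w11;python3 -c "
from h import *
go(511.3,-53,27,31.8)"
```

```text
12.7 [519.8 -64.6  87.7] yaw 31.62 F [ 0.3 -0.4 -1. ] gap 23.1 q [-0.19 -0.09  1.67  0.    1.57  0.83]
109.09902596780638 1.3488110128443227
t 12.75 row [-0.0018, -0.0135, 0.0607] [-0.003, -0.001, -0.005] rows>= 1.5
```

View pics/w11.png

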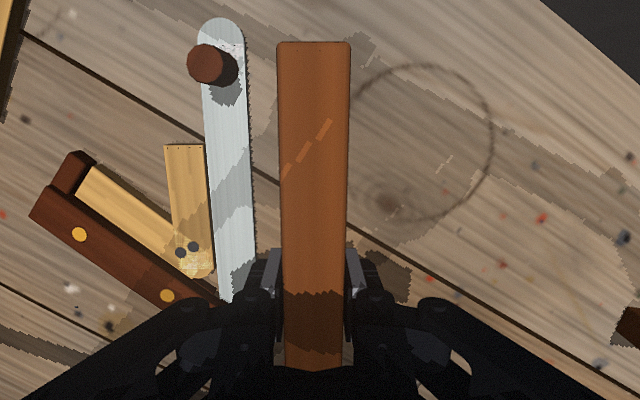

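```bash
python3 -c "
from h import *
import pickle
im,s=pickle.load(open('w11.pkl','rb'))
save('w11a.png',crop(im,150,10,360,160,3.8))
save('w11b.png',crop(im,150,140,300,310,3.5))"
```

```text
(no output)
```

View pics/w11a.png

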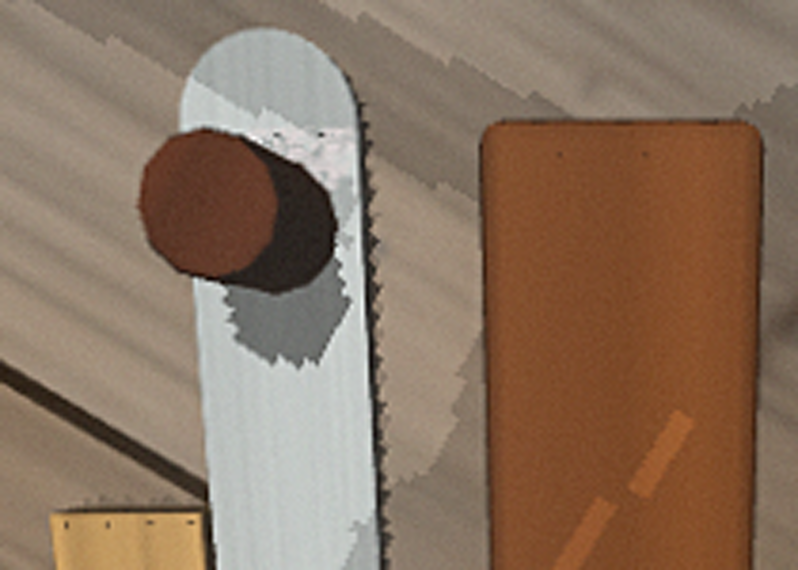

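View pics/w11b.png

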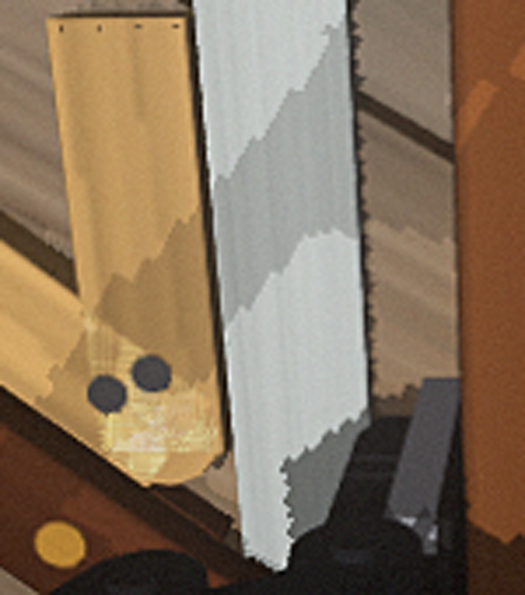

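```bash
python3 -c "
from h import *
import pickle
im,s=pickle.load(open('w11.pkl','rb'));c=cam('wrist',s)
B=lambda p:(150+p[0]/3.5-.4,140+p[1]/3.5-.4);A=lambda p:(150+p[0]/3.8-.4,10+p[1]/3.8-.4)
k=px2w(c,[A((207,203))],43)[0];print('knob',k)
for n,e,z in(('bR',[B((368,415)),A((357,120))],7),('bL',[B((240,530)),B((194,10))],7),('rail',[B((222,450)),B((188,15))],11),('railin',[B((76,230)),B((48,20))],11)):
  e=px2w(c,e,z);d=e[1]-e[0];a=np.arctan2(d[1],d[0]);nn=np.array([-np.sin(a),np.cos(a)]);print(n,e.round(1).tolist(),np.degrees(a).round(2),'rel knob',(nn@(e[0]-k)[:2]).round(2), 'L',np.hypot(*d[:2]).round(1))
s0=env.sense();print(s0['tcp_pos'])
"
```

```text
knob [567.60209927  30.3370115   43.        ]
bR [[469.1, -46.9, 7.0], [587.9, 26.7, 7.0]] 31.77 rel knob -13.74 L 139.8
bL [[432.1, -36.9, 7.0], [522.7, 19.0, 7.0]] 31.65 rel knob 13.87 L 106.4
rail [[449.0, -25.5, 11.0], [522.4, 18.7, 11.0]] 31.03 rel knob 13.29 L 85.7
railin [[475.2, 18.8, 11.0], [508.4, 40.0, 11.0]] 32.63 rel knob 40.09 L 39.4
[519.92444183 -63.770857    87.67007713]
```

```bash
python3 -c "
from h import *
go(510,-52.4,26,31.75)"
```

```text
t 12.75 row [-0.0026, -0.0147, 0.0617] [-0.003, -0.001, -0.004] rows>= 1.5
```

Call:
arm_command:
  deltas:
    - [[-0.002,-0.008,0.01],[0,0,-0.004]]
    - [[-0.003,-0.015,0.025],[0,0,-0.004]]
    - [[-0.003,-0.015,0.045],[0,0,-0.004]]
    - [[-0.003,-0.015,0.058],[-0.003,0,-0.004]]
    - [[-0.003,-0.015,0.062],[-0.003,0,-0.004]]
    - [[-0.003,-0.015,0.062],[-0.003,0,-0.004]]
    - [[-0.003,-0.015,0.062],[-0.003,0,-0.004]]

```text
t: 13.33
tcp_pos: [509.2, -57.3, 26.9]
orientation: [[0.848, 0.531, 0.001], [0.531, -0.848, -0.002], [-0.0, 0.002, -1.0]]
force: [0.6, 0.1, -1.6]
finger_gap: 23.2
```

```bash
python3 look.py w12;python3 -c "
from h import *
go(503.1,-41.2,22,31.75)"
```

```text
13.33 [509.2 -57.3  26.9] yaw 32.05 F [ 0.6  0.1 -1.6] gap 23.2 q [-0.18 -0.09  1.77 -0.    1.45  0.83]
98.97248129368377 5.752368991354686
t 13.38 row [0.003, -0.0172, 0.0056] [0.003, -0.001, 0.005] rows>= 0.4
```

View pics/w12.png

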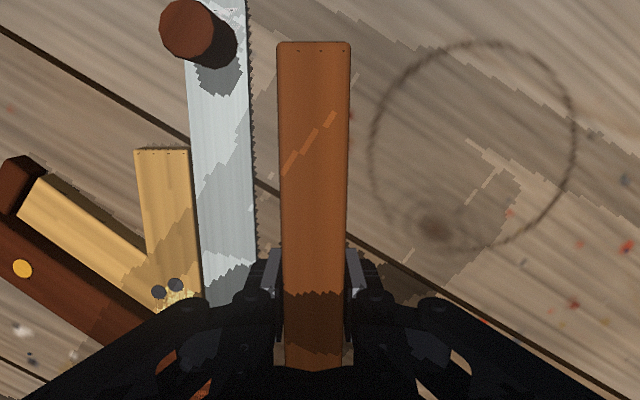

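Call:
arm_command:
  deltas:
    - [[0.001,-0.005,0.002],[0.002,0,0.005]]
    - [[0.003,-0.01,0.004],[0.002,0,0.005]]
    - [[0.003,-0.014,0.005],[0.002,0,0.005]]
    - [[0.003,-0.014,0.005],[0.002,0,0.005]]
    - [[0.003,-0.014,0.005],[0.002,0,0.005]]
    - [[0.003,-0.014,0.005],[0.002,0,0.005]]

```text
t: 13.88
tcp_pos: [504.4, -43.4, 21.9]
orientation: [[0.85, 0.527, 0.0], [0.527, -0.85, -0.0], [0.0, 0.001, -1.0]]
force: [0.1, 1.7, -1.7]
finger_gap: 23.6
```

```bash
python3 look.py w13;python3 -c "
from h import *
import pickle
go(503.1,-41.2,20,31.75)
im,s=pickle.load(open('w13.pkl','rb'))
save('w13a.png',crop(im,170,0,370,280,2.1))"
```

```text
13.88 [504.4 -43.4  21.9] yaw 31.78 F [ 0.1  1.7 -1.7] gap 23.6 q [-0.15 -0.1   1.8  -0.    1.45  0.86]
96.65919193418476 14.241053825450267
t 13.93 row [0.0001, -0.0027, 0.0019] [0.0, -0.0, 0.0] rows>= 0.1
```

View pics/w13a.png

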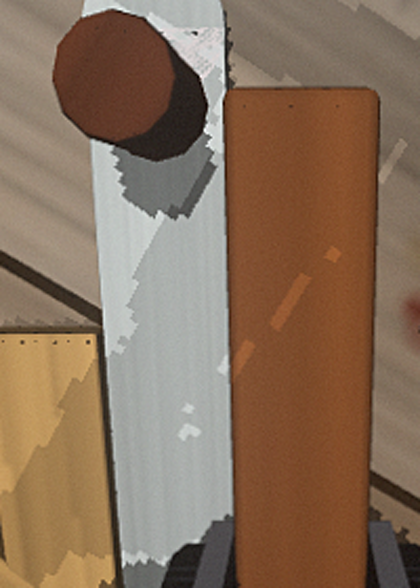

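Call:
arm_command:
  deltas:
    - [[0,-0.0015,0],[0,0,0]]
    - [[0,-0.0026,0],[0,0,0]]
    - [[0,-0.0026,0],[0,0,0]]
    - [[0,-0.0026,0.001],[0,0,0]]
    - [[0,-0.0026,0.0015],[0,0,0]]
    - [[0,-0.0026,0.0015],[0,0,0]]

```text
t: 14.43
tcp_pos: [503.1, -41.3, 20.6]
orientation: [[0.85, 0.526, 0.0], [0.526, -0.85, -0.0], [0.0, 0.0, -1.0]]
force: [-1.4, 0.4, 2.0]
finger_gap: 23.6
```

```bash
python3 look.py w14;python3 -c "
from h import *
go(503.1,-41.2,20,31.75)
im=env.read_camera('side');np.save('side2.npy',im);save('side2.png',crop(im,220,150,380,280,5))
im=env.read_camera('top');np.save('top2.npy',im);save('top2.png',crop(im,250,170,400,280,5))"
```

```text
14.43 [503.1 -41.3  20.6] yaw 31.75 F [-1.4  0.4  2. ] gap 23.6 q [-0.15 -0.1   1.8  -0.    1.44  0.87]
95.93198211209811 15.645889156657585
t 14.48 row [0.0001, -0.0001, 0.0006] [0.0, -0.0, 0.0] rows>= 0.0
```

View pics/side2.png

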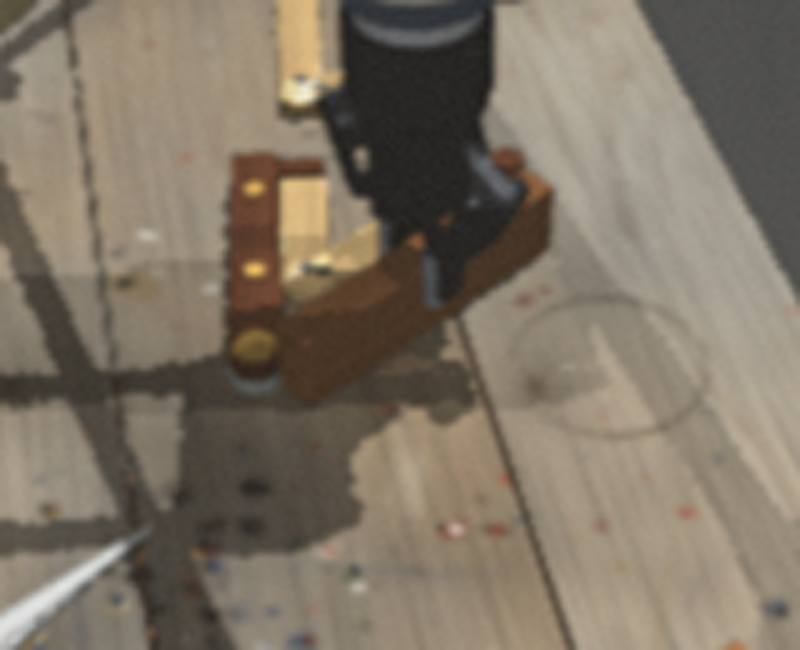

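View pics/w14.png

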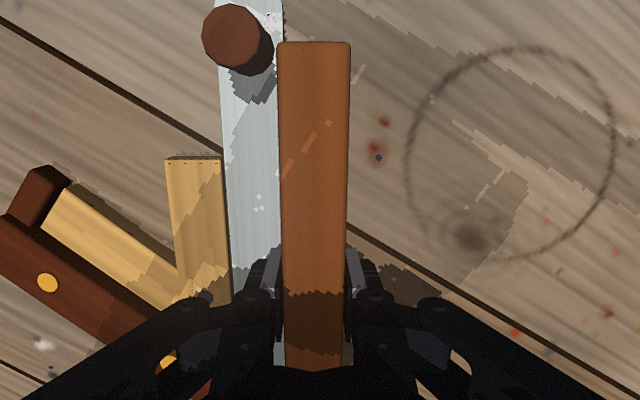

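Call:
arm_command:
  deltas:
    - [[0,0,0],[0,0,0]]
    - [[0,0,0],[0,0,0]]
    - [[0,0,0],[0,0,0]]
    - [[0,0,0],[0,0,0]]
  claw: -0.1

```text
t: 14.92
tcp_pos: [502.9, -41.3, 20.1]
orientation: [[0.85, 0.526, -0.0], [0.526, -0.85, -0.0], [-0.0, 0.0, -1.0]]
force: [0.1, 0.2, 0.3]
finger_gap: 38.3
```

Call:
arm_command:
  deltas:
    - [[0,0,-0.01],[0,0,0]]
    - [[0,0,-0.03],[0,0,0]]
    - [[0,0,-0.06],[0,0,0]]
    - [[0,0,-0.1],[0,0,0]]
    - [[0,0,-0.13],[0,0,0]]
    - [[0,0,-0.13],[0,0,0]]
    - [[0,0,-0.13],[0,0,0]]

```text
t: 15.5
tcp_pos: [504.3, -41.5, 153.8]
orientation: [[0.85, 0.526, 0.006], [0.526, -0.85, -0.001], [0.005, 0.004, -1.0]]
force: [0.2, -0.0, -0.9]
finger_gap: 38.7
```

```bash
python3 look.py w15;python3 -c "
from h import *
go(430,-50,190,31.75)"
```

```text
15.5 [504.3 -41.5 153.8] yaw 31.76 F [ 0.2 -0.  -0.9] gap 38.7 q [-0.15 -0.17  1.62 -0.    1.68  0.87]
97.07054417305936 15.349507593375016
t 15.55 row [-0.0668, -0.0312, -0.0388] [0.001, -0.002, 0.0] rows>= 2.0
```

View pics/w15.png

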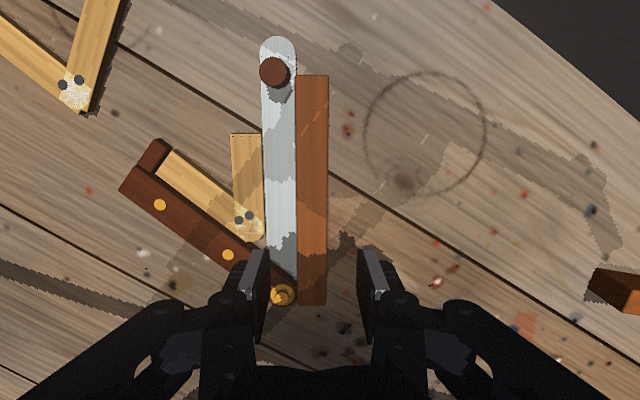

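Call:
arm_command:
  deltas:
    - [[-0.02,-0.02,-0.01],[0,0,0]]
    - [[-0.04,-0.05,-0.02],[0,0,0]]
    - [[-0.06,-0.08,-0.02],[0,0,0]]
    - [[-0.06,-0.09,-0.02],[0,0,0]]
    - [[-0.06,-0.09,-0.02],[0,0,0]]
    - [[-0.06,-0.09,-0.02],[0,0,0]]

```text
t: 16.05
tcp_pos: [404.4, 3.8, 169.2]
orientation: [[0.85, 0.527, -0.001], [0.527, -0.85, -0.0], [-0.001, -0.0, -1.0]]
force: [1.1, -0.3, 0.8]
finger_gap: 38.4
```

```bash
python3 look.py w16; python3 -c "
from h import *
import pickle
im,s=pickle.load(open('w16.pkl','rb'))
save('w16a.png',crop(im,300,10,460,130,5));save('w16b.png',crop(im,300,120,460,240,5))"
```

```text
16.05 [404.4   3.8 169.2] yaw 31.81 F [ 1.1 -0.3  0.8] gap 38.4 q [-0.07 -0.45  1.82 -0.    1.77  0.94]
71.27990342798022 95.064963120078
```

View pics/w16.png

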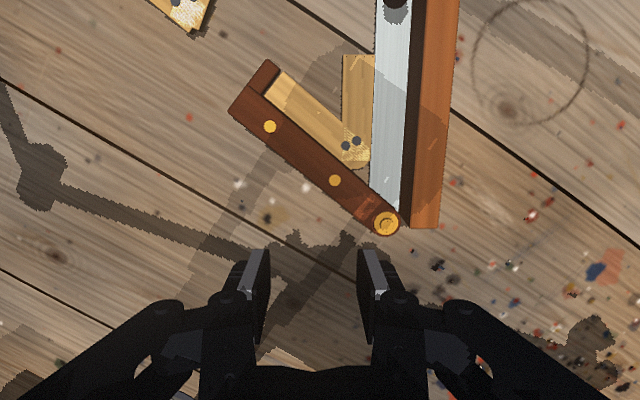

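```bash
python3 -c "
from h import *
import pickle
im,s=pickle.load(open('w16.pkl','rb'))
save('w16b.png',crop(im,330,0,480,240,2.5))"
```

```text
(no output)
```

View pics/w16b.png

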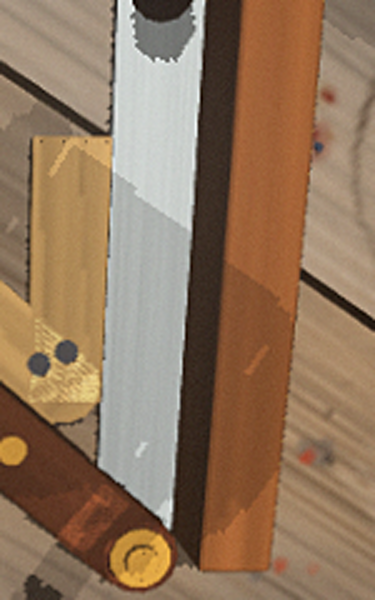

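```bash
python3 -c "
from h import *
import pickle
im,s=pickle.load(open('w16.pkl','rb'));c=cam('wrist',s)
B=lambda p:(330+p[0]/2.5-.3,p[1]/2.5-.3)
k=np.array([567.6,30.3])
for n,e,z in(('bladeR',[(173,520),(204,50)],7),('barL',[(202,570),(240,20)],45),('barR',[(270,570),(322,20)],45),('bladeL',[(101,460),(114,20)],7),('rail',[(103,370),(112,140)],11)):
  e=px2w(c,[B(p) for p in e],z)[:,:2];d=e[1]-e[0];a=np.arctan2(d[1],d[0]);a0=np.radians(31.75);nn=np.array([-np.sin(a0),np.cos(a0)]);u=np.array([np.cos(a0),np.sin(a0)]);print(n,e.round(1).tolist(),np.degrees(a).round(2),((e-k)@nn).round(2),((e-k)@u).round(1))
"
```

```text
bladeR [[425.9, -73.8], [559.2, 8.8]] 31.79 [-13.95 -13.83] [-175.3  -18.4]
barL [[422.1, -77.3], [559.3, 9.1]] 32.19 [-14.91 -13.68] [-180.4  -18.2]
barR [[433.8, -96.3], [571.9, -10.2]] 31.93 [-37.27 -36.76] [-180.4  -17.6]
bladeL [[430.5, -38.7], [551.0, 38.1]] 32.5 [13.43 15.3 ] [-152.9  -10. ]
rail [[457.5, -20.4], [520.2, 18.7]] 31.96 [14.85 15.12] [-120.3  -46.4]
```

```bash
python3 -c "
from h import *
im=env.read_camera('top');save('top3.png',crop(im,190,160,390,280,4));stt();env.job_done()"
```

```text
16.15 [404.9   3.3 169.3] yaw 31.75 F [0.1 0.4 0.3] gap 37.9 q [-0.08 -0.45  1.82 -0.    1.77  0.94]
the job is handed in; nothing more can be done
```

View pics/top3.png

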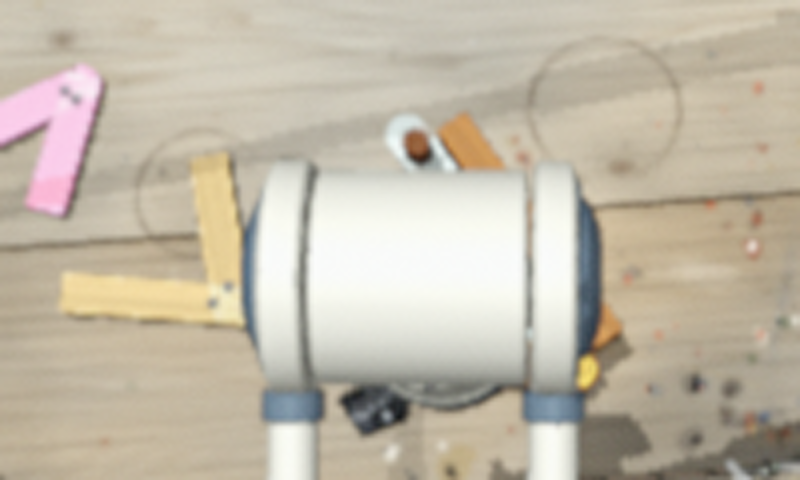

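The job is done and handed in at 16.2 s of the 51 s allowed. The seated corner was the narrow 50-degree one. I gripped the blade's knob and swung the blade anticlockwise until it lay along that corner's slanted rail. Then I stood the long bar against the blade's free side, beside its middle, and released it.

- **Blade:** the last wrist-camera measurement puts its free edge at 31.8° and the rail at about 32.0°. Its rail-side edge read 32.5°, and rail readings ranged from 31.0 to 32.6° between views, which I take as pixel-reading error. Nothing showed a visible gap, and the force on the tool was low as the blade came up to the rail.
- **Bar:** it stands on the table at 31.9–32.2°, with a gap to the blade of about 0.5–1 mm. Along the blade it is within about 2 mm of the middle.
- **Corners:** neither moved noticeably in the wrist views. The final top view was mostly blocked by the arm, so it confirms only the wide corner.
- **Robot:** it was clear of everything at hand-in, with wrist forces of about 0.

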